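Gauge the depth of the well and set it on the rule

TASK

Find out how deep the well in the aluminium block is: take the depth rod out of its stand, lower it into the well until it rests on the bottom without letting it drop, and leave it standing there. Then slide the cursor along the rule to the depth that the rod went in below the top of the block, to within about 4 mm. Do not shift the specimen cup or the test-kit carton.

Things in the scene. Friction and masses are not known exactly. Their poses are not given: they have to be found in the camera images.
- rod: the depth rod: loose, steel, round, 0.18 kg, 176 mm long, upright in its stand at the start. Stem 18 mm thick, 120 mm long, chamfered foot, dark ring every 10 mm (wider at 50, 100); then a collar 40 mm wide, 120 to 126 mm from the tip; then a black grip 26 mm thick, 126 to 176 mm from the tip: hold it there, from above. Origin: centre of the lower end (tip); z up along the rod
- rod_tip (a point): the centre of the rod's lower end (same as the rod's origin)
- rod_collar (a point): the centre of the underside of the rod's collar, 120 mm above the tip: depth gone in = 120 mm less the height of this point over the top of the block
- stand: grey block 80x80x62 mm on a black foot 96x96x10 mm, fixed; a round pocket, 21 mm wide and 52 mm deep, in the middle of its top holds the rod with its tip 10 mm above the table. Origin: centre of the underside
- block: finned aluminium block, about 93x86 mm, 105 mm high, on a grey foot 100x100 mm, fixed; one round blind well, 22 mm wide with a chamfered mouth, goes straight down in the middle of its top. The well is 40 to 85 mm deep, different every time and hard to see from outside; its floor is flat and rigid. Origin: centre of the underside
- well_mouth (a point): the centre of the well's mouth, level with the top of the block (105 mm above the table); z points up
- rule: the rule: fixed aluminium bar 60x190 mm, 22 mm thick, with a rail, a grey stop block at each end and a dark tick every 10 mm from 0 to 110 mm (longer at 0, 50, 100). Origin: centre of the underside; its y axis runs along the bar towards growing reading: tick 0 at y = -55 mm, tick 110 at y = +55 mm. Its yaw is within 0.3 rad of the world's, so readings grow to the robot's left
- cursor (a joint): reading of the cursor on the rule, in m: 0 at tick 0, 0.110 at the last tick; it grows along the rule's +y. It slides with about 1.5 N of friction and stays where it is left. At the start it stands between 0 and 0.025
- cursor_top (a point): centre of the top of the cursor's grey upright tab, 69.5 mm above the table. The tab is 16 mm thick along the rule (its y), 24 mm wide across it (x), and rises 36 mm from the cursor's foot, whose top is 33.5 mm above the table; it can be pinched or pushed. This point is at x = 12 mm in the rule's frame and at the y of the tick that is read. Axes as the rule's
- specimen_cup: bystander: white-lidded specimen cup, 66 mm in diameter, 75 mm high, loose; origin: centre of the underside
- test_kit: bystander: small carton 62x112x21 mm lying flat, loose; origin: centre of the underside
Not all that is in view belongs to the job. Of the things shaped like the rod, the steel one is meant.

How it is judged:
By the outcome, as a careful person would: the job done as asked, in the order asked, and still so for the second after the job is handed in, with the robot touching nothing.
It also fails if it takes over 54 s, if anything falls off the work surface, if the arm or the gripper's body presses on something with over 40 N, if the wrist force passes 120 N, or if a joint passes its speed limit or range.

ROBOT

A 6-joint arm with a two-finger parallel gripper is mounted at the origin on the work surface; the furniture and walls round the work are solid. World frame = base frame: x ahead of the robot, y to its left, z up, the work surface at z = 0. Lengths are in m, angles in rad, forces in N, time in s.
With the tool pointing down it reaches from about 0.325 to 1 m from the base axis. Payload 5.1 kg.
Tool frame: the origin (TCP) lies midway between the tips of the shut fingers; the grasp point (between the pads) lies 19 mm behind it; z points along the fingers, y is the line along which they close (so a half turn about z gives the same grasp; the last joint's range is limited). The gripper opens to 85 mm and grips with 20 to 120 N. Pads are 22 mm wide; open, the fingers measure 114 mm over their backs; the gripper's body (76 mm by 85 mm) begins 54 mm behind the grasp point. The pads swing forward as they close: fully open they stand 13 mm farther back than shut.
Start: joints at [-1.4, 0.124, 1.65, -0, 1.367, -0.083], TCP at [0.163, -0.629, 0.231] pointing down, gripper open.
Joint ranges: [-2.61, 2.61], [-1.02, 2.33], [0.03, 2.71], [-1.35, 4.49], [0.32, 2.68], [-2.91, 2.91]. Speed limits (rad/s): [2.57, 2.57, 3.14, 3.14, 3.14, 3.14].

INTERFACE

Orientations are given as [roll, pitch, yaw] about the fixed x, y, z axes, in that order (R = Rz(yaw) Ry(pitch) Rx(roll)).
In Python, from workcell import sensors, cams, order gives the robot as it stands. The module is installed in compiled form; this text tells all that it offers.
- The arm moves only by the tool carry_out, never from a script. Its argument "plan" is a list of rows, each an object of numbers: "tx", "ty", "tz": the shift along the tool's x, y, z in cm; "wx", "wy", "wz": the turn, a rotation vector about the tool's x, y, z in rad. In form: [{"tx": .., "ty": .., "tz": .., "wx": .., "wy": .., "wz": ..}, ...]. A call has 1 to 12 rows; each row shifts and turns the commanded pose from where the row before left it, along the tool's axes as they then stand; what a row does not reach is not made up. A row lasts 1/10 s, in which the tool goes at most 50 mm and 8.59 degrees, less where a joint would pass 70% of its speed; a pose out of reach is approached as far as the arm can. A call with a gripper value outside its range is refused whole. "hand" is the opening, from -1 (shut) to 1 (fully open), set as the call begins (left out, the last holds). The fingers move at their own pace and stop on an object; "force" is the grip in N (left out, the last holds). Time passes only in rows, so rows that do not move let the fingers close. It gives the time, the measured TCP pose, the force, the opening and the grip force at its end, in the units of the state.
- sensors.read_state(): the state, without advancing time (a new reading comes with each control period).
- cams.grab_frame(name): name is "side" or "top"; returns the picture (384x512x3 uint8, red, green, blue); there is no depth.
- cams.camera_params(name): a dict with "camera_matrix" (3x3 intrinsics, pixels), "rvec" (rotation vector, rad) and "tvec" (3), from world to camera coordinates, as OpenCV has them. Camera axes: x right, y down, z forward; pixel columns grow to the right and rows downward; lengths in m; the calibration is good to about 2 mm. A picture is of the moment at which its call begins. camera_params takes no time and is no camera call.
- order.hand_in(): hands the job in; it is judged then, once.
The state is a dict: "clock": time; "q": joint angles; "joint_vel": joint speeds; "effort": joint torques, N m; "eef_pos": TCP position; "tcp_rot": TCP orientation; "force": force on the tool from outside, world axes, zero at the start; "ft_torque": the same for the moment, N m; "width": opening from 0.0 (shut) to 1.0 (fully open); "finger_force": force on a finger pad.
Only numpy, scipy, OpenCV 4.12 (cv2) and the standard library are available. Lean on these libraries where they do the work, as an engineer would, in place of code of your own. Each camera call takes 0.05 s, during which the arm holds its last target. There are 200 camera calls.

## Working session

There is one attempt and no reset: what is moved stays moved. The work goes in short steps, Python scripts to look and compute and a tool call to move; the robot and the scene stay as the last step left them, time stands still between calls to the robot, and variables do not carry over. Pictures are saved under pics/ and viewed, at most 10 in all, crops included, and the job is handed in when it is done.

Besides the shell and the picture viewer there is one more tool, called after ">>>" as name(argument=value, ...) on one line, values as JSON. carry_out: Moves the arm, as the interface text tells. Its arguments: {"type":"object","properties":{"plan":{"type":"array"},"hand":{"type":"number"},"force":{"type":"number"}},"required":["plan"]}

```bash
mkdir -p pics
cat > h.py <<'E'
import numpy as np, cv2
from workcell import sensors, cams, order
def cam(n):
    p=cams.camera_params(n); K=np.array(p["camera_matrix"],float); R=cv2.Rodrigues(np.array(p["rvec"],float))[0]; t=np.array(p["tvec"],float).ravel()
    return K,R,t
def ray(n,u,v):
    K,R,t=cam(n); return -R.T@t, R.T@np.linalg.solve(K,[u,v,1.])
def onz(n,u,v,z):
    c,d=ray(n,u,v); return c+d*(z-c[2])/d[2]
def proj(n,P):
    K,R,t=cam(n); q=(K@(R@np.atleast_2d(P).T+t[:,None])).T; return q[:,:2]/q[:,2:]
def grab(n,f=None):
    im=cams.grab_frame(n)
    if f: cv2.imwrite(f"pics/{f}.png",im[:,:,::-1])
    return im
E
python3 - <<'E'
from h import *
a=grab("top","t0");b=grab("side","s0")
for n in("top","side"):
    K,R,t=cam(n);print(n,K[0,0],(-R.T@t).round(3),R[2].round(3))
print(sensors.read_state())
E
```

```text
top 486.79446642641506 [ 0.389 -0.059  1.513] [ 0.115 -0.    -0.993]
side 435.34708838865924 [0.05  0.681 0.892] [ 0.409 -0.617 -0.672]
{'clock': 0.1, 'q': array([-1.39962025e+00,  1.24454154e-01,  1.65153477e+00, -2.60468047e-05,
        1.36742865e+00, -8.26110547e-02]), 'joint_vel': array([ 2.00406922e-03, -1.67847591e-03, -2.81695367e-03, -1.39242642e-05,
       -1.32855684e-03, -7.25028684e-04]), 'effort': array([ 3.56017708e-04, -4.24932075e+01, -3.66653037e+01, -7.56610757e-05,
        3.87040447e-03,  1.96513611e-06]), 'eef_pos': array([ 0.16306385, -0.62866542,  0.23016825]), 'tcp_rot': array([-3.13977186e+00, -1.25173358e-04,  2.53792305e-01]), 'force': array([ 0.54526496,  0.17532934, -0.53460038]), 'ft_torque': array([-0.00508874,  0.02700425, -0.01883354]), 'finger_force': 0.0, 'width': 1.0005011025556423}
```

View pics/t0.png

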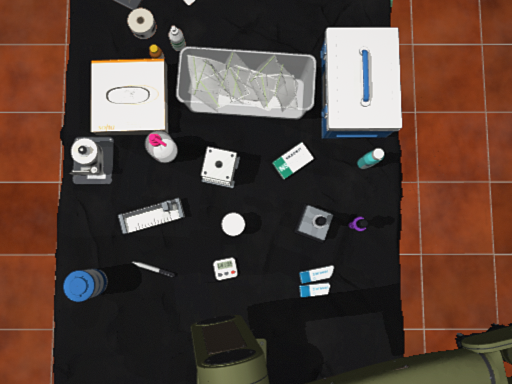

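View pics/s0.png

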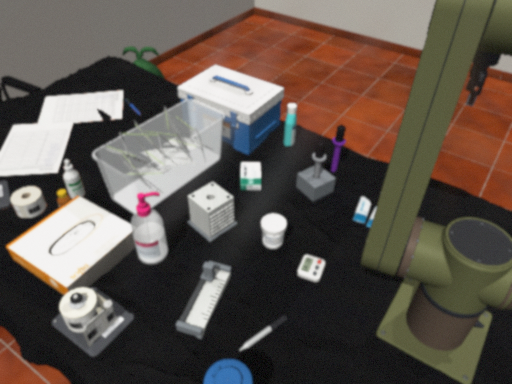

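Top view: the rod's stand is at about (315,222), the block at (220,166), the rule at (152,216), the cup at (233,224) and the carton at (293,160). The side view shows the same layout. Two things could be the rod: a grey one in the grey stand (top 320,221; side 319,165) and a purple one (top 358,223; side 338,148). The grey one in the stand fits the steel description. I'll confirm it in an enlarged crop.

Run:
```python
from h import *
a=cv2.imread("pics/t0.png");b=cv2.imread("pics/s0.png")
def c(im,x,y,w,h,s): return cv2.resize(im[y:y+h,x:x+w],(w*s,h*s),interpolation=cv2.INTER_CUBIC)
r1=np.hstack([c(a,290,195,80,60,5),c(b,285,115,80,90,5)[:300] if 0 else c(b,285,120,80,60,5)])
r2=np.hstack([c(a,110,190,80,60,5),c(a,185,135,80,60,5)])
cv2.imwrite("pics/crop.png",np.vstack([r1,r2]))
```

```text
(no output)
```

View pics/crop.png

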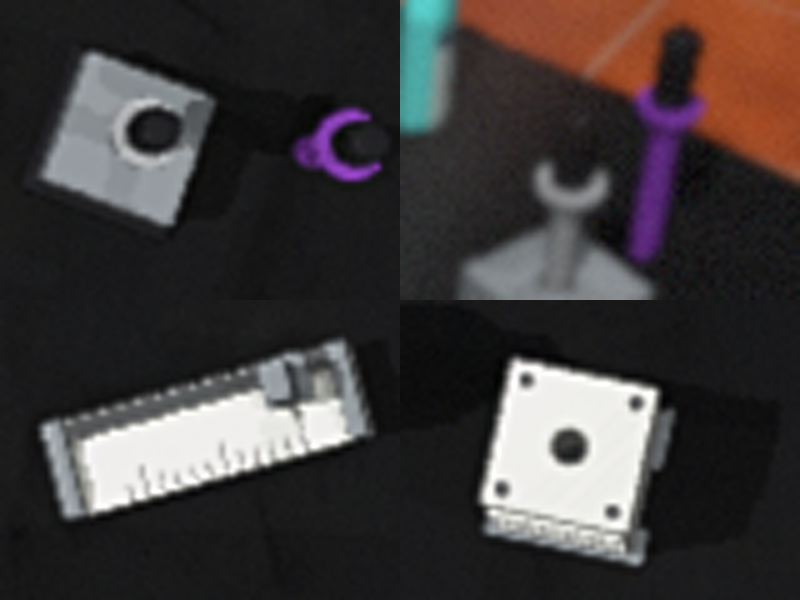

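The crop confirms it: the steel rod, with a black grip and a steel collar, stands in the grey stand. The one beside it is the purple decoy.

Run:
```python
from h import *
a=cv2.imread("pics/t0.png").astype(int);g=a.mean(2)
U=lambda x,y,ox,oy:((x+.5)/5-.5+ox,(y+.5)/5-.5+oy)
def blob(m,ox,oy,k):  # weighted centroid near seed
    n,l,s,c=cv2.connectedComponentsWithStats(m.astype(np.uint8)); 
    return l==l[k[1],k[0]]
# well mouth: darkness weighted
sub=slice(156,173),slice(211,227)
yy,xx=np.mgrid[sub]; w=np.clip(200-g[sub],0,None); w[(abs(xx-219)>5)|(abs(yy-164.5)>5)]=0
u=((w*xx).sum()/w.sum(),(w*yy).sum()/w.sum()); print("well",u,onz("top",*u,.105))
# block top square
m=blob(g>225,0,0,(212,160)).astype(np.uint8)
r=cv2.minAreaRect(cv2.findNonZero(m)); print("block top rect",r, onz("top",*r[0],.105))
# stand top square corners by eye
cs=[onz("top",*U(x,y,290,195),.072) for x,y in[(88,50),(215,100),(175,228),(40,180)]]
cs=np.array(cs); print("stand",cs.round(4),cs.mean(0), [np.linalg.norm(cs[i]-cs[i-1]) .round(4) for i in range(4)])
# grip top & collar
print("grip top",onz("top",*U(158,128,290,195),.186),"collar",onz("top",*U(148,132,290,195),.136))
# side view: collar centre
print("side collar",onz("side",*U(571-400,187,285,120),.136))
# cursor tab, rule ticks
print("tab",onz("top",*U(276,378-300,110,190),.0695))
for p in[(303,430),(222,455),(147,480)]: print("tick",onz("top",*U(p[0],p[1]-300,110,190),.022))
cr=[onz("top",*U(x,y-300,110,190),.03) for x,y in[(345,342),(372,432),(68,518),(40,424)]]
cr=np.array(cr);print("rule",cr.round(4),cr.mean(0),[np.linalg.norm(cr[i]-cr[i-1]).round(4) for i in range(4)])
d=cr[2]-cr[1]+cr[3]-cr[0];print("yaw",np.arctan2(-d[0],d[1]))
print("cup",onz("top",233,224,.075),"kit",onz("top",293,160,.021))
```

```text
well (np.float64(218.3857057416268), np.float64(163.94049043062202)) [0.6179587  0.03702603 0.105     ]
block top rect ((218.46827697753906, 163.81463623046875), (28.77532958984375, 28.35626983642578), 12.094757080078125) [0.61833132 0.03678687 0.105     ]
stand [[ 0.501  -0.2251  0.072 ]
 [ 0.4712 -0.2998  0.072 ]
 [ 0.396  -0.2748  0.072 ]
 [ 0.4242 -0.1957  0.072 ]] [ 0.4480917 -0.2488234  0.072    ] [np.float64(0.0823), np.float64(0.0805), np.float64(0.0794), np.float64(0.084)]
grip top [ 0.44950802 -0.24942744  0.186     ] collar [ 0.44954704 -0.25091405  0.136     ]
side collar [ 0.44546884 -0.2446843   0.136     ]
tab [0.49980024 0.19784021 0.0695    ]
tick [0.47152516 0.18913758 0.022     ]
tick [0.4562849  0.23840374 0.022     ]
tick [0.44107702 0.28388826 0.022     ]
rule [[0.5249 0.1631 0.03  ]
 [0.4698 0.1458 0.03  ]
 [0.4179 0.3294 0.03  ]
 [0.4749 0.3481 0.03  ]] [0.47185762 0.24658683 0.03      ] [np.float64(0.1916), np.float64(0.0577), np.float64(0.1908), np.float64(0.06)]
yaw 0.26981549393948173
cup [ 0.44365553 -0.00521925  0.075     ] kit [ 0.64379447 -0.18881348  0.021     ]
```

>>> carry_out(plan=[{"tx": 1.5,"ty": -1.2,"tz": -0.6},{"tx": 3.1,"ty": -2.5,"tz": -0.6},{"tx": 3.4,"ty": -2.7,"tz": -0.6},{"tx": 3.4,"ty": -2.7,"tz": -0.6},{"tx": 3.4,"ty": -2.7,"tz": -0.6},{"tx": 3.4,"ty": -2.7,"tz": -0.6},{"tx": 3.4,"ty": -2.7,"tz": -0.6},{"tx": 3.4,"ty": -2.7,"tz": -0.6},{"tx": 3.4,"ty": -2.7},{"tx": 3.4,"ty": -2.7},{"tx": 3.1,"ty": -2.5},{"tx": 2.3,"ty": -1.8}], hand=1, force=40)

```text
validation failed for argument at $.pl...
```

>>> carry_out(plan=[{"tx": 1.5,"ty": -1.2,"tz": -0.6,"wx": 0,"wy": 0,"wz": 0},{"tx": 3.1,"ty": -2.5,"tz": -0.6,"wx": 0,"wy": 0,"wz": 0},{"tx": 3.4,"ty": -2.7,"tz": -0.6,"wx": 0,"wy": 0,"wz": 0},{"tx": 3.4,"ty": -2.7,"tz": -0.6,"wx": 0,"wy": 0,"wz": 0},{"tx": 3.4,"ty": -2.7,"tz": -0.6,"wx": 0,"wy": 0,"wz": 0},{"tx": 3.4,"ty": -2.7,"tz": -0.6,"wx": 0,"wy": 0,"wz": 0},{"tx": 3.4,"ty": -2.7,"tz": -0.6,"wx": 0,"wy": 0,"wz": 0},{"tx": 3.4,"ty": -2.7,"tz": -0.6,"wx": 0,"wy": 0,"wz": 0},{"tx": 3.4,"ty": -2.7,"tz": 0,"wx": 0,"wy": 0,"wz": 0},{"tx": 3.4,"ty": -2.7,"tz": 0,"wx": 0,"wy": 0,"wz": 0},{"tx": 3.1,"ty": -2.5,"tz": 0,"wx": 0,"wy": 0,"wz": 0},{"tx": 2.3,"ty": -1.8,"tz": 0,"wx": 0,"wy": 0,"wz": 0}], hand=1, force=40)

```text
clock: 1.3
eef_pos: [0.4498, -0.2462, 0.2795]
tcp_rot: [-3.141, -0.001, 0.256]
force: [-0.0, -0.5, -0.4]
width: 0.996
finger_force: 0.0
```

>>> carry_out(plan=[{"tx": -0.1,"ty": 0.3,"tz": 1.2,"wx": 0,"wy": 0,"wz": 0},{"tx": 0,"ty": 0,"tz": 2.5,"wx": 0,"wy": 0,"wz": 0},{"tx": 0,"ty": 0,"tz": 2.5,"wx": 0,"wy": 0,"wz": 0},{"tx": 0,"ty": 0,"tz": 2.5,"wx": 0,"wy": 0,"wz": 0},{"tx": 0,"ty": 0,"tz": 2.0,"wx": 0,"wy": 0,"wz": 0},{"tx": 0,"ty": 0,"tz": 1.5,"wx": 0,"wy": 0,"wz": 0},{"tx": 0,"ty": 0,"tz": 1.0,"wx": 0,"wy": 0,"wz": 0},{"tx": 0,"ty": 0,"tz": 0.5,"wx": 0,"wy": 0,"wz": 0},{"tx": 0,"ty": 0,"tz": 0,"wx": 0,"wy": 0,"wz": 0}], hand=1, force=30)

```text
clock: 2.2
eef_pos: [0.4485, -0.2524, 0.1421]
tcp_rot: [-3.141, 0.0, 0.254]
force: [-0.2, 0.6, 1.0]
width: 1.0
finger_force: 0.0
```

>>> carry_out(plan=[{"tx": 0,"ty": 0,"tz": 0,"wx": 0,"wy": 0,"wz": 0},{"tx": 0,"ty": 0,"tz": 0,"wx": 0,"wy": 0,"wz": 0},{"tx": 0,"ty": 0,"tz": 0,"wx": 0,"wy": 0,"wz": 0},{"tx": 0,"ty": 0,"tz": 0,"wx": 0,"wy": 0,"wz": 0},{"tx": 0,"ty": 0,"tz": 0,"wx": 0,"wy": 0,"wz": 0},{"tx": 0,"ty": 0,"tz": 0,"wx": 0,"wy": 0,"wz": 0},{"tx": 0,"ty": 0,"tz": 0,"wx": 0,"wy": 0,"wz": 0},{"tx": 0,"ty": 0,"tz": 0,"wx": 0,"wy": 0,"wz": 0}], hand=-1, force=30)

```text
clock: 3.0
eef_pos: [0.449, -0.2523, 0.1429]
tcp_rot: [-3.142, -0.001, 0.254]
force: [-0.2, 1.4, 5.3]
width: 0.292
finger_force: 30.5
```

>>> carry_out(plan=[{"tx": 0,"ty": 0,"tz": -0.3,"wx": 0,"wy": 0,"wz": 0},{"tx": 0,"ty": 0,"tz": -0.7,"wx": 0,"wy": 0,"wz": 0},{"tx": 0,"ty": 0,"tz": -1.5,"wx": 0,"wy": 0,"wz": 0},{"tx": 0,"ty": 0,"tz": -2,"wx": 0,"wy": 0,"wz": 0},{"tx": 0,"ty": 0,"tz": -2,"wx": 0,"wy": 0,"wz": 0},{"tx": 0,"ty": 0,"tz": -2,"wx": 0,"wy": 0,"wz": 0},{"tx": 0,"ty": 0,"tz": -2,"wx": 0,"wy": 0,"wz": 0},{"tx": 0,"ty": 0,"tz": -2,"wx": 0,"wy": 0,"wz": 0},{"tx": 0,"ty": 0,"tz": -1.5,"wx": 0,"wy": 0,"wz": 0},{"tx": 0,"ty": 0,"tz": -0.7,"wx": 0,"wy": 0,"wz": 0},{"tx": 0,"ty": 0,"tz": -0.3,"wx": 0,"wy": 0,"wz": 0},{"tx": 0,"ty": 0,"tz": 0,"wx": 0,"wy": 0,"wz": 0}], force=50)

```text
clock: 4.2
eef_pos: [0.4486, -0.2524, 0.2921]
tcp_rot: [-3.141, 0.0, 0.254]
force: [0.6, -0.6, -2.0]
width: 0.293
finger_force: 49.3
```

Run:
```python
from h import *
b=grab("side","s1");print(sensors.read_state()["force"])
im=cv2.imread("pics/s1.png")
p=sensors.read_state()["eef_pos"];print(p,proj("side",[p,p-[0,0,.133]]))
cv2.imwrite("pics/s1c.png",cv2.resize(im[60:200,240:400],None,fx=4,fy=4,interpolation=cv2.INTER_CUBIC))
```

```text
[ 0.3035162  -0.02321054 -1.88716273]
[ 0.4484328  -0.25222647  0.29143428] [[325.90636751 108.01931032]
 [320.03376324 148.98932682]]
```

View pics/s1c.png

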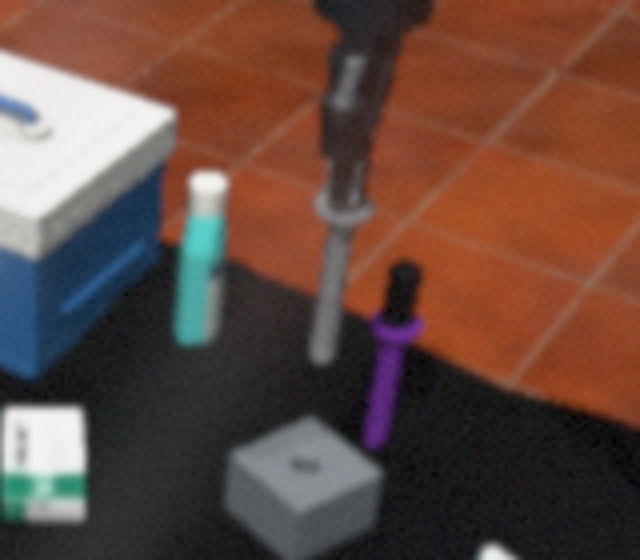

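The rod hangs straight in the gripper. Its tip is at about side (320,150), where the projection put it.

>>> carry_out(plan=[{"tx": 0.7,"ty": -0.7,"tz": 0,"wx": 0,"wy": 0,"wz": 0},{"tx": 1.7,"ty": -1.7,"tz": 0,"wx": 0,"wy": 0,"wz": 0},{"tx": 2.5,"ty": -2.5,"tz": 0,"wx": 0,"wy": 0,"wz": 0},{"tx": 2.7,"ty": -2.7,"tz": 0,"wx": 0,"wy": 0,"wz": 0},{"tx": 2.7,"ty": -2.7,"tz": 0,"wx": 0,"wy": 0,"wz": 0},{"tx": 2.7,"ty": -2.7,"tz": 0,"wx": 0,"wy": 0,"wz": 0},{"tx": 2.7,"ty": -2.7,"tz": 0,"wx": 0,"wy": 0,"wz": 0},{"tx": 2.7,"ty": -2.7,"tz": 0,"wx": 0,"wy": 0,"wz": 0},{"tx": 2.5,"ty": -2.5,"tz": 0,"wx": 0,"wy": 0,"wz": 0},{"tx": 1.7,"ty": -1.7,"tz": 0,"wx": 0,"wy": 0,"wz": 0},{"tx": 0.7,"ty": -0.7,"tz": 0,"wx": 0,"wy": 0,"wz": 0},{"tx": 0.4,"ty": -0.4,"tz": 0,"wx": 0,"wy": 0,"wz": 0}])

```text
clock: 5.45
eef_pos: [0.6185, 0.0376, 0.2912]
tcp_rot: [-3.141, 0.002, 0.255]
force: [-0.2, -0.3, -1.4]
width: 0.287
finger_force: 49.3
```

>>> carry_out(plan=[{"tx": 0,"ty": 0,"tz": 1.5,"wx": 0,"wy": 0,"wz": 0},{"tx": 0,"ty": 0,"tz": 1.5,"wx": 0,"wy": 0,"wz": 0},{"tx": 0,"ty": 0,"tz": 1.0,"wx": 0,"wy": 0,"wz": 0},{"tx": 0,"ty": 0,"tz": 0.5,"wx": 0,"wy": 0,"wz": 0},{"tx": 0,"ty": 0,"tz": 0,"wx": 0,"wy": 0,"wz": 0}])

```text
clock: 5.95
eef_pos: [0.6177, 0.0359, 0.2456]
tcp_rot: [-3.141, 0.003, 0.253]
force: [0.2, -0.6, -2.4]
width: 0.289
finger_force: 49.3
```

Run:
```python
from h import *
s=sensors.read_state();p=s["eef_pos"];print(p,s["tcp_rot"],s["force"])
b=grab("side","s2");im=cv2.imread("pics/s2.png")
print("tip pred",proj("side",[p-[0,0,.133]]),"mouth pred",proj("side",[[.618,.037,.105]]))
a=cv2.imread("pics/s0.png")
c=lambda i:cv2.resize(i[150:250,170:260],None,fx=4.4,fy=5,interpolation=cv2.INTER_CUBIC)
cv2.imwrite("pics/s2c.png",np.hstack([c(a),c(im)]))
```

```text
[0.61773714 0.03594426 0.24555797] [-3.14087708e+00  2.64548381e-03  2.52907607e-01] [ 0.21338725 -0.57348196 -2.41581481]
tip pred [[210.16766584 193.80957097]] mouth pred [[209.99473435 196.08829593]]
```

View pics/s2c.png

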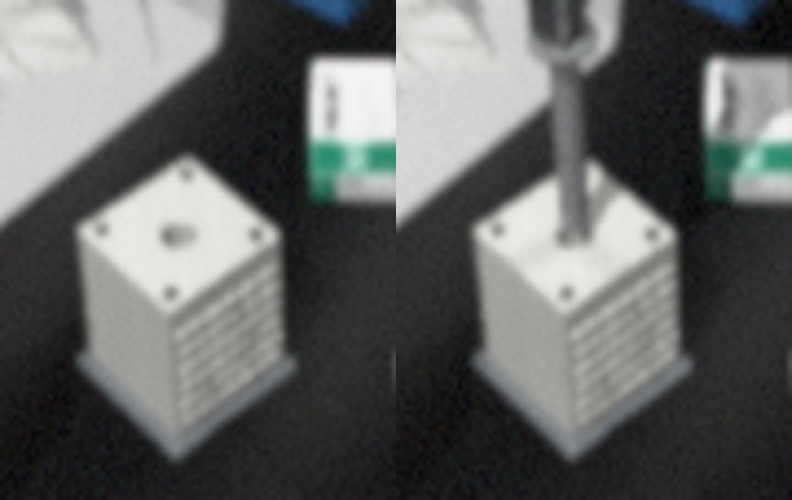

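The well mouth is at side (210,196.5), and the rod tip sits right over it, with a dark sliver of the well just visible on its left. Next I'll lower gently.

>>> carry_out(plan=[{"tx": 0.0,"ty": -0.05,"tz": 0.3,"wx": 0,"wy": 0,"wz": 0},{"tx": 0,"ty": 0,"tz": 0.3,"wx": 0,"wy": 0,"wz": 0},{"tx": 0,"ty": 0,"tz": 0.2,"wx": 0,"wy": 0,"wz": 0},{"tx": 0,"ty": 0,"tz": 0.2,"wx": 0,"wy": 0,"wz": 0},{"tx": 0,"ty": 0,"tz": 0.2,"wx": 0,"wy": 0,"wz": 0}], force=30)

```text
clock: 6.5
eef_pos: [0.6186, 0.037, 0.2353]
tcp_rot: [3.142, -0.0, 0.254]
force: [-0.5, -0.1, -2.4]
width: 0.29
finger_force: 49.4
```

>>> carry_out(plan=[{"tx": 0,"ty": 0,"tz": 0.2,"wx": 0,"wy": 0,"wz": 0},{"tx": 0,"ty": 0,"tz": 0.2,"wx": 0,"wy": 0,"wz": 0},{"tx": 0,"ty": 0,"tz": 0.2,"wx": 0,"wy": 0,"wz": 0},{"tx": 0,"ty": 0,"tz": 0.2,"wx": 0,"wy": 0,"wz": 0},{"tx": 0,"ty": 0,"tz": 0.2,"wx": 0,"wy": 0,"wz": 0},{"tx": 0,"ty": 0,"tz": 0,"wx": 0,"wy": 0,"wz": 0}], force=30)

```text
clock: 7.1
eef_pos: [0.6183, 0.037, 0.2248]
tcp_rot: [-3.141, 0.001, 0.254]
force: [0.0, 0.5, -2.2]
width: 0.286
finger_force: 49.4
```

>>> carry_out(plan=[{"tx": 0,"ty": 0,"tz": 0.4,"wx": 0,"wy": 0,"wz": 0},{"tx": 0,"ty": 0,"tz": 0.4,"wx": 0,"wy": 0,"wz": 0},{"tx": 0,"ty": 0,"tz": 0.4,"wx": 0,"wy": 0,"wz": 0},{"tx": 0,"ty": 0,"tz": 0.4,"wx": 0,"wy": 0,"wz": 0},{"tx": 0,"ty": 0,"tz": 0.3,"wx": 0,"wy": 0,"wz": 0},{"tx": 0,"ty": 0,"tz": 0.2,"wx": 0,"wy": 0,"wz": 0}], force=30, hand=-1)

```text
clock: 7.7
eef_pos: [0.6183, 0.037, 0.2038]
tcp_rot: [-3.141, 0.001, 0.254]
force: [0.1, 0.4, -1.9]
width: 0.29
finger_force: 49.4
```

>>> carry_out(plan=[{"tx": 0,"ty": 0,"tz": 0.15,"wx": 0,"wy": 0,"wz": 0},{"tx": 0,"ty": 0,"tz": 0.15,"wx": 0,"wy": 0,"wz": 0},{"tx": 0,"ty": 0,"tz": 0.15,"wx": 0,"wy": 0,"wz": 0},{"tx": 0,"ty": 0,"tz": 0.15,"wx": 0,"wy": 0,"wz": 0}])

```text
clock: 8.1
eef_pos: [0.6186, 0.037, 0.1983]
tcp_rot: [3.142, -0.0, 0.254]
force: [0.5, 0.7, -0.8]
width: 0.292
finger_force: 49.4
```

>>> carry_out(plan=[{"tx": 0,"ty": 0,"tz": 0.15,"wx": 0,"wy": 0,"wz": 0},{"tx": 0,"ty": 0,"tz": 0.15,"wx": 0,"wy": 0,"wz": 0},{"tx": 0,"ty": 0,"tz": 0.15,"wx": 0,"wy": 0,"wz": 0},{"tx": 0,"ty": 0,"tz": 0.15,"wx": 0,"wy": 0,"wz": 0}])

```text
clock: 8.5
eef_pos: [0.6185, 0.037, 0.1922]
tcp_rot: [-3.142, 0.0, 0.254]
force: [-0.4, 0.5, -3.4]
width: 0.288
finger_force: 49.4
```

>>> carry_out(plan=[{"tx": 0,"ty": 0,"tz": 0.15,"wx": 0,"wy": 0,"wz": 0},{"tx": 0,"ty": 0,"tz": 0.15,"wx": 0,"wy": 0,"wz": 0},{"tx": 0,"ty": 0,"tz": 0.15,"wx": 0,"wy": 0,"wz": 0},{"tx": 0,"ty": 0,"tz": 0.15,"wx": 0,"wy": 0,"wz": 0}])

```text
clock: 8.9
eef_pos: [0.6185, 0.037, 0.1862]
tcp_rot: [-3.142, -0.0, 0.254]
force: [-0.1, 0.5, -2.9]
width: 0.292
finger_force: 49.4
```

>>> carry_out(plan=[{"tx": 0,"ty": 0,"tz": 0.15,"wx": 0,"wy": 0,"wz": 0},{"tx": 0,"ty": 0,"tz": 0.15,"wx": 0,"wy": 0,"wz": 0},{"tx": 0,"ty": 0,"tz": 0.15,"wx": 0,"wy": 0,"wz": 0},{"tx": 0,"ty": 0,"tz": 0.15,"wx": 0,"wy": 0,"wz": 0}])

```text
clock: 9.3
eef_pos: [0.6185, 0.037, 0.1802]
tcp_rot: [-3.142, -0.0, 0.254]
force: [-0.6, -0.1, -2.1]
width: 0.289
finger_force: 49.4
```

>>> carry_out(plan=[{"tx": 0,"ty": 0,"tz": 0.15,"wx": 0,"wy": 0,"wz": 0},{"tx": 0,"ty": 0,"tz": 0.15,"wx": 0,"wy": 0,"wz": 0},{"tx": 0,"ty": 0,"tz": 0.15,"wx": 0,"wy": 0,"wz": 0},{"tx": 0,"ty": 0,"tz": 0.15,"wx": 0,"wy": 0,"wz": 0}])

```text
clock: 9.7
eef_pos: [0.6198, 0.0372, 0.1781]
tcp_rot: [3.141, -0.004, 0.254]
force: [-2.5, 1.9, 14.0]
width: 0.292
finger_force: 51.2
```

>>> carry_out(plan=[{"tx": 0,"ty": 0,"tz": -0.15,"wx": 0,"wy": 0,"wz": 0},{"tx": 0,"ty": 0,"tz": -0.1,"wx": 0,"wy": 0,"wz": 0},{"tx": 0,"ty": 0,"tz": 0,"wx": 0,"wy": 0,"wz": 0},{"tx": 0,"ty": 0,"tz": 0,"wx": 0,"wy": 0,"wz": 0}])

```text
clock: 10.1
eef_pos: [0.6191, 0.037, 0.1782]
tcp_rot: [3.141, -0.002, 0.254]
force: [-0.8, 0.0, 6.0]
width: 0.292
finger_force: 50.2
```

Run:
```python
from h import *
s=sensors.read_state();p=s["eef_pos"];print(p,s["force"])
im=grab("side","s3")[:,:,::-1]
for d in(.055,.060,.065,.07):
  z=.105-d+.12; print(d,proj("side",[[.6183,.037,z],[.6183,.037,z+.006]]).round(1).tolist())
cv2.imwrite("pics/s3c.png",cv2.resize(im[140:220,175:255],None,fx=7,fy=7,interpolation=cv2.INTER_CUBIC))
```

```text
[0.61913821 0.03704557 0.17816571] [-0.83087101  0.04057278  6.01670036]
0.055 [[208.5, 177.4], [208.4, 175.6]]
0.06 [[208.6, 178.9], [208.5, 177.1]]
0.065 [[208.7, 180.3], [208.6, 178.6]]
0.07 [[208.9, 181.8], [208.7, 180.0]]
```

View pics/s3c.png

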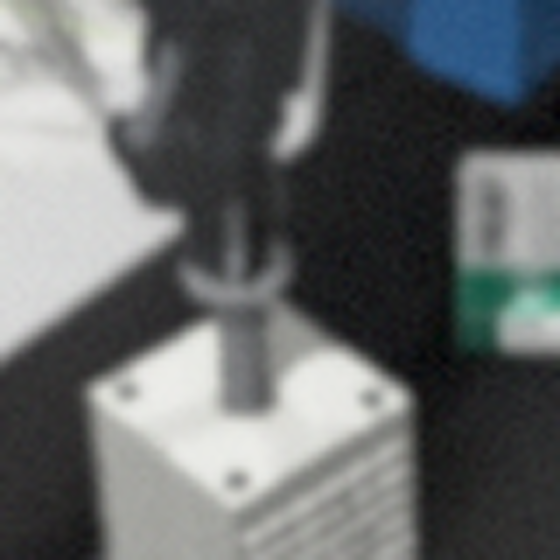

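>>> carry_out(plan=[{"tx": 0,"ty": 0,"tz": -0.07,"wx": 0,"wy": 0,"wz": 0},{"tx": 0,"ty": 0,"tz": 0,"wx": 0,"wy": 0,"wz": 0},{"tx": 0,"ty": 0,"tz": 0,"wx": 0,"wy": 0,"wz": 0}])

```text
clock: 10.45
eef_pos: [0.6189, 0.037, 0.1782]
tcp_rot: [3.141, -0.001, 0.254]
force: [-0.7, 0.1, 5.2]
width: 0.289
finger_force: 50.0
```

>>> carry_out(plan=[{"tx": 0,"ty": 0,"tz": 0,"wx": 0,"wy": 0,"wz": 0},{"tx": 0,"ty": 0,"tz": 0,"wx": 0,"wy": 0,"wz": 0},{"tx": 0,"ty": 0,"tz": 0,"wx": 0,"wy": 0,"wz": 0},{"tx": 0,"ty": 0,"tz": 0,"wx": 0,"wy": 0,"wz": 0},{"tx": 0,"ty": 0,"tz": 0,"wx": 0,"wy": 0,"wz": 0},{"tx": 0,"ty": 0,"tz": 0,"wx": 0,"wy": 0,"wz": 0}], hand=0)

```text
clock: 11.05
eef_pos: [0.6185, 0.037, 0.1774]
tcp_rot: [-3.142, 0.0, 0.254]
force: [-0.5, -0.5, 0.9]
width: 0.499
finger_force: 0.0
```

>>> carry_out(plan=[{"tx": 0,"ty": 0,"tz": -0.5,"wx": 0,"wy": 0,"wz": 0},{"tx": 0,"ty": 0,"tz": -1,"wx": 0,"wy": 0,"wz": 0},{"tx": 0,"ty": 0,"tz": -1.5,"wx": 0,"wy": 0,"wz": 0},{"tx": 0,"ty": 0,"tz": -2,"wx": 0,"wy": 0,"wz": 0},{"tx": 0,"ty": 0,"tz": -2,"wx": 0,"wy": 0,"wz": 0},{"tx": 0,"ty": 0,"tz": -2,"wx": 0,"wy": 0,"wz": 0},{"tx": 0,"ty": 0,"tz": -1,"wx": 0,"wy": 0,"wz": 0},{"tx": 0,"ty": 0,"tz": -0.5,"wx": 0,"wy": 0,"wz": 0}])

```text
clock: 11.85
eef_pos: [0.6192, 0.037, 0.2852]
tcp_rot: [3.141, -0.003, 0.254]
force: [0.8, -0.3, -1.3]
width: 0.496
finger_force: 0.0
```

Run:
```python
from h import *
im=grab("side","s4")[:,:,::-1]; a=cv2.imread("pics/s0.png")
c=lambda i,x,y:cv2.resize(i[y:y+90,x:x+60],None,fx=6,fy=6,interpolation=cv2.INTER_CUBIC)
cv2.imwrite("pics/s4c.png",np.hstack([c(im,180,135),c(a,290,125)]))
q=lambda P:proj("side",[P]).round(1).tolist()
print("stand collar under, grip top",q([.449,-.2495,.13]),q([.449,-.2495,.186]))
for d in(.055,.06,.065):print(d,q([.6183,.037,.225-d]),q([.6183,.037,.281-d]))
```

```text
stand collar under, grip top [[318.3, 157.4]] [[320.5, 141.4]]
0.055 [[208.5, 177.4]] [[207.3, 160.1]]
0.06 [[208.6, 178.9]] [[207.4, 161.7]]
0.065 [[208.7, 180.3]] [[207.5, 163.3]]
```

View pics/s4c.png

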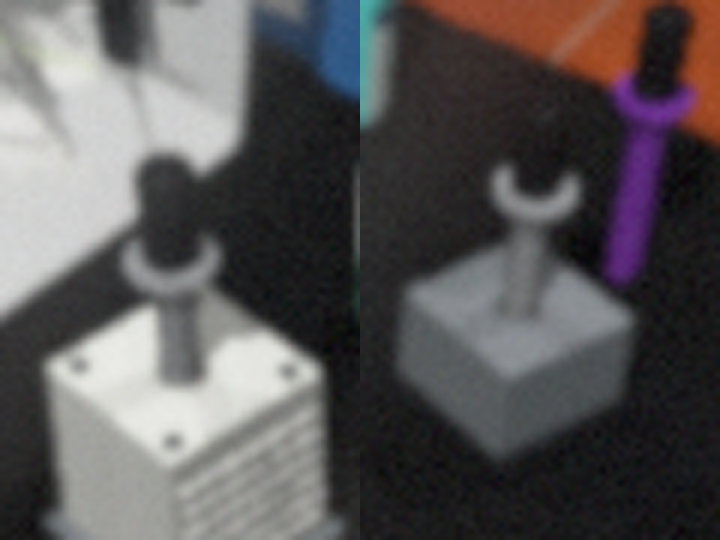

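The rod stands upright in the well. Its collar's front edge is at side v≈183.9, which gives about 60 mm and matches the arm heights (0.1782 against 0.1429 m). I'll check numerically that it didn't sink when released.

Run:
```python
from h import *
for f in("s3","s4"):
    g=cv2.imread(f"pics/{f}.png").mean(2)
    print(f,g[174:192,205:213].mean(1).round(0).astype(int).tolist())
    print("  wide", g[172:186,200:204].mean(1).round(0).astype(int).tolist())
A=cv2.imread("pics/s3.png").mean(2);B=cv2.imread("pics/s4.png").mean(2)
T=cv2.resize(A[178:190,203:215].astype(np.float32),None,fx=8,fy=8,interpolation=cv2.INTER_CUBIC)
I=cv2.resize(B[172:196,198:220].astype(np.float32),None,fx=8,fy=8,interpolation=cv2.INTER_CUBIC)
r=cv2.matchTemplate(I,T,cv2.TM_CCOEFF_NORMED);_,m,_,l=cv2.minMaxLoc(r);print("shift px",l[0]/8-5,l[1]/8-6,m)
a=grab("top","t4");g=a.mean(2)
# cursor tab / rule ticks
p=[.4995,.1978,.0695];print(proj("top",[p]))
```

```text
s3 [60, 65, 72, 74, 81, 94, 115, 133, 132, 112, 96, 98, 111, 125, 132, 133, 137, 136]
  wide [88, 76, 65, 58, 61, 75, 96, 110, 110, 96, 78, 60, 50, 63]
s4 [42, 43, 44, 46, 56, 83, 119, 140, 140, 122, 99, 93, 105, 119, 126, 127, 128, 130]
  wide [117, 91, 82, 96, 110, 125, 132, 136, 128, 110, 89, 69, 55, 63]
shift px -0.25 0.25 0.9227867126464844
[[164.81156445 205.30080359]]
```

Run:
```python
from h import *
c=lambda f,x,y,w,h,s:cv2.resize(cv2.imread(f"pics/{f}.png")[y:y+h,x:x+w],(w*s,h*s),interpolation=cv2.INTER_CUBIC)
a=c("t4",145,190,50,70,8)
b=c("s4",170,258,50,70,8)
cv2.imwrite("pics/r.png",np.hstack([a,b]))
R=lambda x,y:np.array([.4719+.961*x-.276*y,.2466+.276*x+.961*y])
for r in(0,.01): 
  P=[[*R(.012,r-.055),.0695]]; print(r,(proj("top",P)-[145,190])*8+4,(proj("side",P)-[170,258])*8+[404,4])
```

```text
0 [[164.44640203 128.79017057]] [[708.11896804  51.94960611]]
0.01 [[138.42239366 136.23184782]] [[694.94483411  77.37226673]]
```

View pics/r.png

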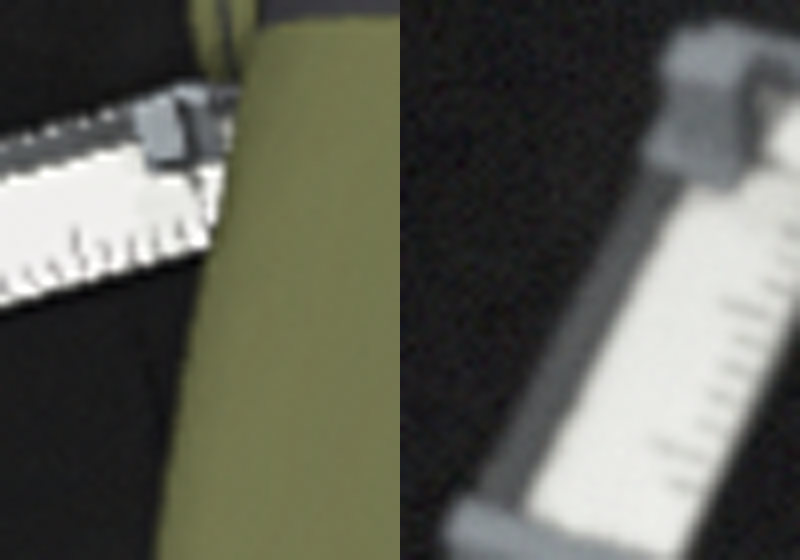

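The tab top is centred at about top-crop (160,131) and side-crop (712,48), so the reading is about 1–2 mm. This agrees with the rule frame.

>>> carry_out(plan=[{"tx": -0.4,"ty": -0.9,"tz": 0,"wx": 0,"wy": 0,"wz": 0},{"tx": -0.8,"ty": -1.9,"tz": 0,"wx": 0,"wy": 0,"wz": -0.026},{"tx": -0.9,"ty": -2.3,"tz": 0,"wx": 0,"wy": 0,"wz": 0},{"tx": -0.9,"ty": -2.3,"tz": 0,"wx": 0,"wy": 0,"wz": 0},{"tx": -0.9,"ty": -2.3,"tz": 0,"wx": 0,"wy": 0,"wz": 0},{"tx": -0.9,"ty": -2.3,"tz": 0,"wx": 0,"wy": 0,"wz": 0},{"tx": -0.9,"ty": -2.3,"tz": 2,"wx": 0,"wy": 0,"wz": 0},{"tx": -0.9,"ty": -2.0,"tz": 2,"wx": 0,"wy": 0,"wz": 0},{"tx": -0.7,"ty": -1.5,"tz": 2,"wx": 0,"wy": 0,"wz": 0},{"tx": -0.4,"ty": -0.9,"tz": 2,"wx": 0,"wy": 0,"wz": 0},{"tx": 0,"ty": 0,"tz": 2,"wx": 0,"wy": 0,"wz": 0},{"tx": 0,"ty": 0,"tz": 1,"wx": 0,"wy": 0,"wz": 0}], hand=-0.3)

```text
clock: 13.15
eef_pos: [0.4906, 0.1967, 0.1696]
tcp_rot: [-3.141, 0.005, 0.282]
force: [0.6, -0.7, 1.1]
width: 0.346
finger_force: 0.0
```

>>> carry_out(plan=[{"tx": 0.7,"ty": 0,"tz": 1,"wx": 0,"wy": 0,"wz": 0},{"tx": 0,"ty": 0,"tz": 2,"wx": 0,"wy": 0,"wz": 0},{"tx": 0,"ty": 0,"tz": 2,"wx": 0,"wy": 0,"wz": 0},{"tx": 0,"ty": 0,"tz": 2,"wx": 0,"wy": 0,"wz": 0},{"tx": 0,"ty": 0,"tz": 1,"wx": 0,"wy": 0,"wz": 0},{"tx": 0,"ty": 0,"tz": 0.5,"wx": 0,"wy": 0,"wz": 0},{"tx": 0,"ty": 0,"tz": 0,"wx": 0,"wy": 0,"wz": 0}])

```text
clock: 13.85
eef_pos: [0.5003, 0.1979, 0.0874]
tcp_rot: [-3.142, 0.0, 0.28]
force: [0.9, 0.1, 0.0]
width: 0.347
finger_force: 0.0
```

>>> carry_out(plan=[{"tx": 0,"ty": 0,"tz": 0.5,"wx": 0,"wy": 0,"wz": 0},{"tx": 0,"ty": 0,"tz": 0.5,"wx": 0,"wy": 0,"wz": 0},{"tx": 0,"ty": 0,"tz": 0.5,"wx": 0,"wy": 0,"wz": 0}])

```text
clock: 14.15
eef_pos: [0.5006, 0.198, 0.0728]
tcp_rot: [-3.142, -0.001, 0.28]
force: [0.2, 0.7, 0.1]
width: 0.348
finger_force: 0.0
```

>>> carry_out(plan=[{"tx": 0,"ty": 0,"tz": 0.4,"wx": 0,"wy": 0,"wz": 0},{"tx": 0,"ty": 0,"tz": 0.4,"wx": 0,"wy": 0,"wz": 0},{"tx": 0,"ty": 0,"tz": 0.2,"wx": 0,"wy": 0,"wz": 0}])

```text
clock: 14.45
eef_pos: [0.4999, 0.1978, 0.0619]
tcp_rot: [-3.142, 0.001, 0.28]
force: [-0.0, 0.6, -0.4]
width: 0.349
finger_force: 0.0
```

>>> carry_out(plan=[{"tx": 0,"ty": 0,"tz": 0.4,"wx": 0,"wy": 0,"wz": 0},{"tx": 0,"ty": 0,"tz": 0.4,"wx": 0,"wy": 0,"wz": 0},{"tx": 0,"ty": 0,"tz": 0.4,"wx": 0,"wy": 0,"wz": 0},{"tx": 0,"ty": 0,"tz": 0.2,"wx": 0,"wy": 0,"wz": 0}])

```text
clock: 14.85
eef_pos: [0.4999, 0.1978, 0.0479]
tcp_rot: [-3.142, 0.001, 0.28]
force: [-0.6, 1.0, 0.2]
width: 0.346
finger_force: 0.0
```

>>> carry_out(plan=[{"tx": 0,"ty": 0,"tz": 0,"wx": 0,"wy": 0,"wz": 0},{"tx": 0,"ty": 0,"tz": 0,"wx": 0,"wy": 0,"wz": 0},{"tx": 0,"ty": 0,"tz": 0,"wx": 0,"wy": 0,"wz": 0},{"tx": 0,"ty": 0,"tz": 0,"wx": 0,"wy": 0,"wz": 0},{"tx": 0,"ty": 0,"tz": 0,"wx": 0,"wy": 0,"wz": 0}], hand=-1, force=20)

```text
clock: 15.35
eef_pos: [0.4997, 0.1982, 0.0482]
tcp_rot: [-3.141, 0.001, 0.28]
force: [-2.3, 3.9, -3.7]
width: 0.186
finger_force: 23.3
```

>>> carry_out(plan=[{"tx": 0,"ty": -0.3,"tz": 0,"wx": 0,"wy": 0,"wz": 0},{"tx": 0,"ty": -0.6,"tz": 0,"wx": 0,"wy": 0,"wz": 0},{"tx": 0,"ty": -0.7,"tz": 0,"wx": 0,"wy": 0,"wz": 0},{"tx": 0,"ty": -0.7,"tz": 0,"wx": 0,"wy": 0,"wz": 0},{"tx": 0,"ty": -0.7,"tz": 0,"wx": 0,"wy": 0,"wz": 0},{"tx": 0,"ty": -0.7,"tz": 0,"wx": 0,"wy": 0,"wz": 0},{"tx": 0,"ty": -0.7,"tz": 0,"wx": 0,"wy": 0,"wz": 0},{"tx": 0,"ty": -0.7,"tz": 0,"wx": 0,"wy": 0,"wz": 0},{"tx": 0,"ty": -0.5,"tz": 0,"wx": 0,"wy": 0,"wz": 0},{"tx": 0,"ty": -0.3,"tz": 0,"wx": 0,"wy": 0,"wz": 0},{"tx": 0,"ty": 0,"tz": 0,"wx": 0,"wy": 0,"wz": 0}])

```text
clock: 16.45
eef_pos: [0.4834, 0.2553, 0.0482]
tcp_rot: [-3.141, 0.001, 0.28]
force: [-0.7, 1.5, -8.0]
width: 0.187
finger_force: 22.7
```

>>> carry_out(plan=[{"tx": 0,"ty": 0,"tz": 0,"wx": 0,"wy": 0,"wz": 0},{"tx": 0,"ty": 0,"tz": 0,"wx": 0,"wy": 0,"wz": 0},{"tx": 0,"ty": 0,"tz": 0,"wx": 0,"wy": 0,"wz": 0},{"tx": 0,"ty": 0,"tz": 0,"wx": 0,"wy": 0,"wz": 0}], hand=-0.2)

```text
clock: 16.85
eef_pos: [0.4848, 0.2548, 0.0495]
tcp_rot: [-3.141, -0.002, 0.279]
force: [0.1, -0.2, 0.8]
width: 0.394
finger_force: 0.0
```

>>> carry_out(plan=[{"tx": 0,"ty": 0,"tz": -0.5,"wx": 0,"wy": 0,"wz": 0},{"tx": 0,"ty": 0,"tz": -1.5,"wx": 0,"wy": 0,"wz": 0},{"tx": 0,"ty": 0,"tz": -2.5,"wx": 0,"wy": 0,"wz": 0},{"tx": 0,"ty": 0,"tz": -3,"wx": 0,"wy": 0,"wz": 0},{"tx": 0,"ty": 0,"tz": -3,"wx": 0,"wy": 0,"wz": 0},{"tx": 0,"ty": 0,"tz": -3,"wx": 0,"wy": 0,"wz": 0},{"tx": 0,"ty": 2.5,"tz": -3,"wx": 0,"wy": 0,"wz": 0},{"tx": 0,"ty": 3,"tz": -3,"wx": 0,"wy": 0,"wz": 0},{"tx": 0,"ty": 4,"tz": -2,"wx": 0,"wy": 0,"wz": 0},{"tx": 0,"ty": 4,"tz": -1,"wx": 0,"wy": 0,"wz": 0},{"tx": 0,"ty": 4,"tz": 0,"wx": 0,"wy": 0,"wz": 0},{"tx": -1,"ty": 4,"tz": 0,"wx": 0,"wy": 0,"wz": 0}])

```text
clock: 18.05
eef_pos: [0.5346, 0.0437, 0.276]
tcp_rot: [3.141, -0.003, 0.28]
force: [0.9, -0.6, 0.2]
width: 0.401
finger_force: 0.0
```

>>> carry_out(plan=[{"tx": -2,"ty": 4,"tz": 0,"wx": 0,"wy": 0,"wz": 0},{"tx": -2,"ty": 4,"tz": 0,"wx": 0,"wy": 0,"wz": 0},{"tx": -1,"ty": 4,"tz": 0,"wx": 0,"wy": 0,"wz": 0},{"tx": 0,"ty": 4,"tz": 0,"wx": 0,"wy": 0,"wz": 0},{"tx": 0,"ty": 3,"tz": 0,"wx": 0,"wy": 0,"wz": 0},{"tx": 0,"ty": 1,"tz": 0,"wx": 0,"wy": 0,"wz": 0},{"tx": 0,"ty": 0,"tz": 0,"wx": 0,"wy": 0,"wz": 0}])

```text
clock: 18.75
eef_pos: [0.5409, -0.1617, 0.2744]
tcp_rot: [3.141, -0.001, 0.278]
force: [-0.2, 0.9, 0.5]
width: 0.401
finger_force: 0.0
```

Run:
```python
from h import *
grab("top","t5");grab("side","s5")
c=lambda f,x,y,w,h,s:cv2.resize(cv2.imread(f"pics/{f}.png")[y:y+h,x:x+w],(w*s,h*s),interpolation=cv2.INTER_CUBIC)
cv2.imwrite("pics/f.png",np.vstack([np.hstack([c("t5",110,190,80,50,6),c("t5",205,140,50,100,3)[:300],c("t5",205,140,50,100,3)[:300]*0])[:300,:780],c("s5",170,140,130,50,6)]))
R=lambda x,y:np.array([.4719+.961*x-.276*y,.2466+.276*x+.961*y])
for r in(.055,.06,.065):print(r,(proj("top",[[*R(.012,r-.055),.0695]])-[110,190])*6+3)
A=cv2.imread("pics/s4.png").astype(int);B=cv2.imread("pics/s5.png").astype(int)
print("cup,kit diffs",abs(A-B)[210:252,258:292].mean(),abs(A-B)[158:194,236:266].mean(),"rod",abs(A-B)[158:200,195:225].mean())
print(sensors.read_state()["eef_pos"])
```

```text
0.055 [[225.87937158 127.3199708 ]]
0.06 [[216.09778551 130.11705745]]
0.065 [[206.31404459 132.91476029]]
cup,kit diffs 2.2815126050420167 18.333024691358023 rod 4.273015873015873
[ 0.54071837 -0.16000606  0.27402102]
```

View pics/f.png

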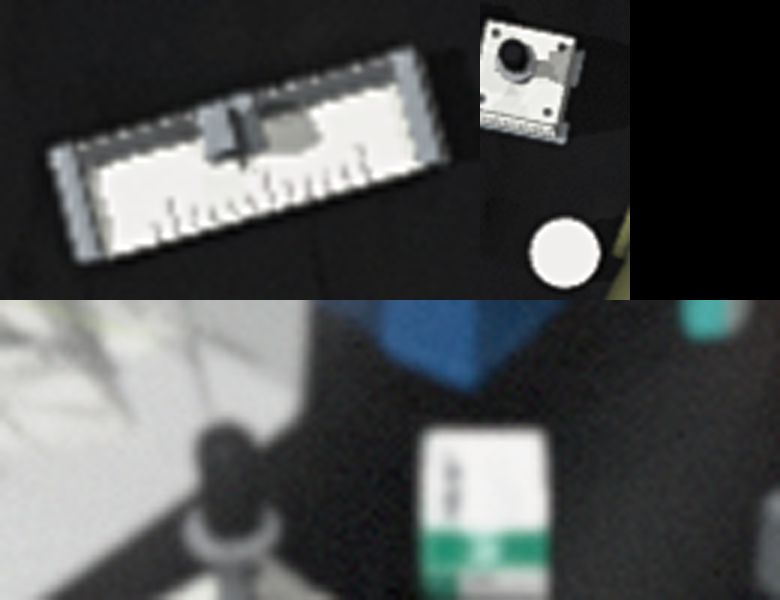

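The rod stands in the well, and the cursor's pointer (top-crop 243,160) lies one tick past the long 50 tick (268,185), so it reads 60 mm. The cup and carton are where they were, and the arm is clear.

```bash
python3 -c "
from workcell import order;print(order.hand_in())"
```

```text
the job is handed in; nothing more can be done
None
```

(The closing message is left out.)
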